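# Clip the cheese slicer onto the counter's spring-gate hook

### The arm

A 6-joint arm with a two-finger parallel gripper is mounted at the origin on the work surface. World frame = base frame: x ahead of the robot, y to its left, z up, the work surface at z = 0. Lengths are in m, angles in rad, forces in N, time in s.
With the tool pointing down it reaches from about 0.35 to 0.775 m from the base axis. Payload 5.5 kg.
Tool frame: the origin (TCP) lies between the finger pads; the fingertips stand 22 mm ahead of it and the grasp point (between the pads) lies 3 mm ahead of it; z points along the fingers, y is the line along which they close (so a half turn about z gives the same grasp; the last joint's range is limited). The gripper opens to 85 mm and grips with 20 to 120 N. Pads are 22 mm wide; open, the fingers measure 114 mm over their backs; the gripper's body (76 mm by 85 mm) begins 54 mm behind the grasp point. The pads swing forward as they close: fully open they stand 13 mm farther back than shut.
Start: joints at [-1.421, 0.313, 0.046, 1.304, 0, 1.431], TCP at [0.164, -0.551, 0.253] pointing down, gripper open.
Joint ranges: [-2.76, 2.76], [-0.86, 1.69], [-1.03, 1.26], [-2.2, 2.34], [-1.47, 1.5], [-3.14, 3.14]. Speed limits (rad/s): [2.57, 2.57, 3.14, 3.14, 3.14, 3.14].

### API

Orientations are given as a unit quaternion [w, x, y, z].
In Python, from workcell import env gives the robot as it stands.
- The arm moves only by the shell command python3 nudge.py 'ROWS' [OPENING] [FORCE]. ROWS is a JSON list of rows, 1 to 8 of them, each of 6 numbers: dx, dy, dz in m, then a rotation vector rx, ry, rz in rad; each row is the pose to reach, as a shift and turn from the pose commanded when the command began, along the tool's axes at that moment; what a row does not reach only later rows make up. A row lasts 1/8 s, in which the tool goes at most 0.0625 m and 0.188 rad, less where a joint would pass 70% of its speed; a pose out of reach is approached as far as the arm can. OPENING is the finger opening in m, set as the command begins (- or left out keeps the last). The fingers move at their own pace and stop on an object; FORCE is the grip in N (left out, the last holds). Time passes only in rows, so rows that do not move let the fingers close. It prints the time, the measured TCP pose, the force, the opening and the grip force at its end.
- env.get_state(): the state, without advancing time (a new reading comes with each control period).
- env.read_camera(name): name is "scene" or "top" or "wrist"; returns a dict with "image" (400x640x3 uint8, red, green, blue), "K" (3x3 intrinsics, pixels), "R" (3x3) and "t" (3): a world point X has camera coordinates R X + t. Camera axes: x right, y down, z forward; pixel columns grow to the right and rows downward; lengths in m; the calibration is good to about 2 mm. A picture is of the moment at which its call begins. There is no depth.
- env.hand_in(): hands the job in; it is judged then, once.
The state is a dict: "clock": time; "joint_pos": joint angles; "qvel": joint speeds; "tau": joint torques, N m; "tcp_pos": TCP position; "orientation": TCP orientation; "wrist_force": force on the tool from outside, world axes, zero at the start; "ft_torque": the same for the moment, N m; "finger_gap": finger opening in m; "grip_force": force on a finger pad.
Only numpy, scipy, OpenCV 4.12 (cv2) and the standard library are available. Lean on these libraries where they do the work, as an engineer would, in place of code of your own. Each camera call takes 0.05 s, during which the arm holds its last target. There are 200 camera calls.

### The job

Hang the cheese slicer on the spring-gate hook of the stand: bring its steel ring down over the upturned nose so that the ring's outer edge pushes the gate open and passes inside, then let go so that the slicer hangs there blade down, still, with the gate sprung shut above the ring. Leave the spreader, the similar tool without a ring, where it lies.

Things in the scene. Friction and masses are not known exactly. Their poses are not given: they have to be found in the camera images.
- slicer: Cheese slicer lying flat, 90 g. Own x: blade to ring; z up. Origin: middle of the ring's outermost bar, 10 mm above the counter. Flat ring of 5 mm steel wire, 38 mm inside, centre x=-21.5 mm. Wooden handle x=-45 to -115, 18 wide, 20 high, centred on the x axis. Spade-shaped steel blade x=-112 to -175, 60 wide, 3 thick, on the underside. Centre of mass near x=-95.
- hook_seat (a point): Lowest inside point of a fixed J hook of 8 mm steel wire on a stand's arm, 215 mm above the counter; z up, own x from nose to post. Wire centres: nose at x=-22 mm, tip z=54; shank x=22. At z=48 an arm runs from it to the post at x=85 (top z=76). The ring's bar goes down at x=-15 to 5, ring level, handle towards -x, nose coming up inside the ring. The -x side and below are free.
- gate (a joint): Brass gate bar, 6 mm thick, 37 mm long, closing the hook's mouth: hinged on the shank (x=22, z=48 mm of hook_seat), reaching almost to the nose. Swings only down into the hook: 0 rad shut and level, stop at 1.25. Its spring needs 1 to 4 N to open and shuts it. A bar going down at x=-5 is past it at z=14 mm above hook_seat, and at z=8 for x=5.
- spreader: Bystander: a similar tool with a plain wooden handle, no ring, and a narrow 22 mm blade with a round end; 153 mm long, lying flat. Own x: blade to handle. Origin on its axis, 30 mm beyond the handle's end, 10 mm above the counter; handle x=-30 to -115 mm, blade to -183 mm.

How it is judged:
By the outcome, as a careful person would: the job done as asked, in the order asked, and still so for the second after the job is handed in, with the robot touching nothing.
It also fails if it takes over 48 s, if anything falls off the work surface, if the arm or the gripper's body presses on something with over 40 N, if the wrist force passes 120 N, or if a joint passes its speed limit or range.

## Working session

There is one attempt and no reset: what is moved stays moved. The work goes in short steps, Python scripts to look and compute and a shell command to move; the robot and the scene stay as the last step left them, time stands still between calls to the robot, and variables do not carry over. Pictures are saved under pics/ and viewed, at most 10 in all, crops included, and the job is handed in when it is done.

```bash
ls; mkdir -p pics; python3 - <<'E'
from workcell import env
import cv2,pickle
d={}
for n in ("scene","top"):
    c=env.read_camera(n); d[n]={k:c[k] for k in("K","R","t")}
    cv2.imwrite(f"pics/{n}0.png",c["image"][:,:,::-1]); print(n,c["K"].tolist(),c["R"].round(3).tolist(),c["t"])
pickle.dump(d,open("cal.pkl","wb"))
print(env.get_state())
E
```

```text
nudge.py
pics
workcell.py
scene [[365.8849414887196, 0.0, 316.674982403287], [0.0, 365.8849414887196, 200.3148259697797], [0.0, 0.0, 1.0]] [[-0.619, 0.785, 0.01], [0.642, 0.513, -0.57], [-0.453, -0.347, -0.821]] [ 0.37405449 -0.30822061  1.14298463]
top [[364.57724200381443, 0.0, 317.5392930457172], [0.0, 364.57724200381443, 191.12943625035683], [0.0, 0.0, 1.0]] [[-0.001, -1.0, -0.0], [-0.997, 0.001, -0.074], [0.074, 0.0, -0.997]] [0.02382096 0.61478547 0.96351622]
{'clock': 0.1, 'joint_pos': array([-1.42061453e+00,  3.13912377e-01,  4.50979456e-02,  1.30358313e+00,
       -1.24046483e-05,  1.43123109e+00]), 'qvel': array([-9.24309226e-04, -1.36978276e-03,  1.56074899e-03,  6.85224049e-04,
        4.49863553e-05, -1.15429094e-03]), 'tau': array([ 1.97211666e-03, -4.81724274e+01,  2.99243975e+01,  1.27522746e-02,
       -2.22348986e-04,  9.82063113e-06]), 'tcp_pos': array([ 0.16422769, -0.55061985,  0.25250754]), 'orientation': array([-8.00572734e-04,  9.89523856e-01,  1.44367228e-01, -1.04521147e-05]), 'wrist_force': array([0.52888193, 0.67284875, 0.33904845]), 'ft_torque': array([ 0.0096578 , -0.04009288, -0.04755681]), 'grip_force': 0.0, 'finger_gap': 0.08555195223022229}
```

View pics/top0.png

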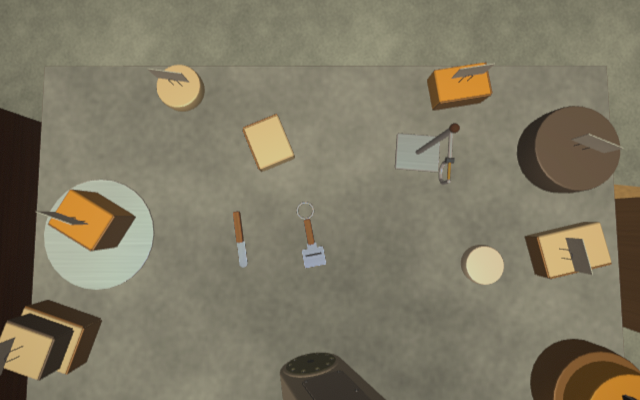

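View pics/scene0.png

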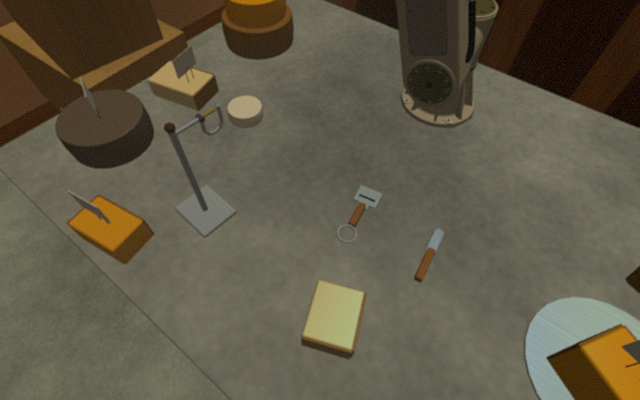

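The top view shows the slicer (ring at 305,211; blade at 314,257), the spreader left of it at (240,238), and the stand with its arm tip at (454,128) and hook near (446,172). In the scene view the ring is at (347,233) and the hook at about (212,122). Next I'll enlarge both.

```bash
python3 - <<'E'
import cv2,numpy as np
t=cv2.imread("pics/top0.png");s=cv2.imread("pics/scene0.png")
def crop(i,u,v,w,h,k):
    return cv2.resize(i[v:v+h,u:u+w],None,fx=k,fy=k,interpolation=cv2.INTER_CUBIC)
a=np.hstack([crop(t,280,195,66,75,6)[:, :396],crop(t,400,115,66,75,6)])
b=np.hstack([crop(s,160,95,66,50,6),crop(s,330,180,66,66,6)[:300]])
b=np.hstack([crop(s,160,95,80,50,5),crop(s,330,180,78,65,5)[:325][:250]])
cv2.imwrite("pics/ct.png",a)
cv2.imwrite("pics/cs.png",np.hstack([crop(s,160,100,66,45,6),crop(s,335,183,60,45,6)]) if 0 else np.vstack([crop(s,160,98,80,42,9)]))
cv2.imwrite("pics/cs.png",np.hstack([crop(s,160,98,64,64,6),crop(s,332,182,64,64,6)]))
E
```

```text
(no output)
```

View pics/ct.png

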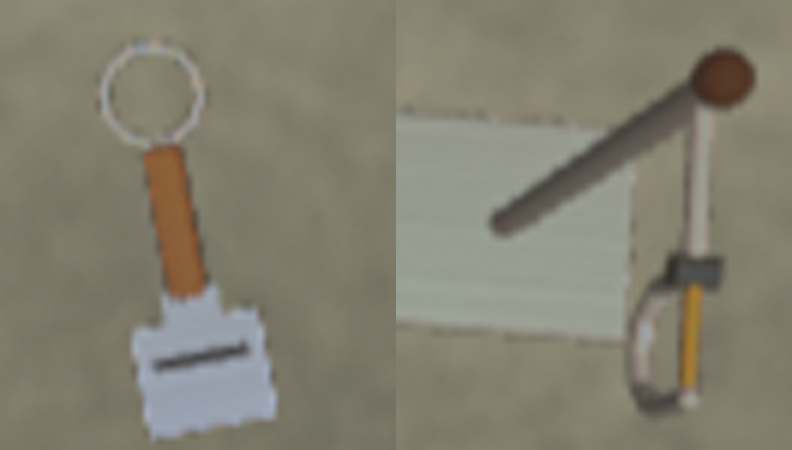

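View pics/cs.png

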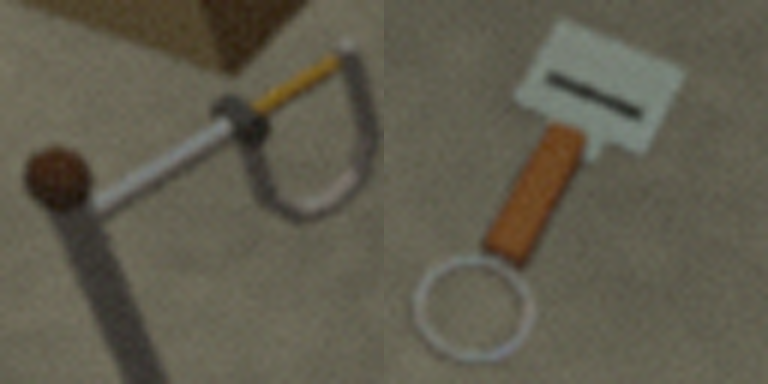

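The crops show, in source pixels: 
- **Top:** ring centre (305.0,210.4), handle ends (306.8,219.3) and (310.6,244), nose tip (448.4,181.3), collar (449.1,159.8), post top (454.3,127.4).
- **Scene:** nose tip (217.4,105.3), collar (199.8,117.6), post top (169.3,127.3), ring centre (346.6,233).

```bash
cat > h.py <<'E'
import pickle,numpy as np,cv2
cal=pickle.load(open("cal.pkl","rb"))
def onz(n,uv,z,c=None):
    c=c or cal[n]; d=c["R"].T@np.linalg.inv(c["K"])@np.r_[uv,1.]; o=-c["R"].T@c["t"]
    return o+d*(z-o[2])/d[2]
def tri(a,b):
    P=[cal[n]["K"]@np.c_[cal[n]["R"],cal[n]["t"]] for n in("top","scene")]
    X=cv2.triangulatePoints(P[0],P[1],np.array(a,float),np.array(b,float)).ravel(); return X[:3]/X[3]
E
python3 - <<'E'
from h import *
for nm,a,b in [("nose .269",(448.4,181.3),(217.4,105.3)),("collar .263",(449.1,159.8),(199.8,117.6)),("post .291",(454.3,127.4),(169.3,127.3)),("ringc .01",(305,210.4),(346.6,233.))]:
    print(nm,tri(a,b).round(4))
for n,uv,z in [("top",(448.4,181.3),.269),("scene",(217.4,105.3),.269),("top",(449.1,159.8),.269),("scene",(199.8,117.6),.266),("top",(454.3,127.4),.291),("scene",(169.3,127.3),.291),
 ("top",(305,210.4),.01),("scene",(346.6,233),.01),("top",(306.8,219.3),.02),("top",(310.6,244),.02),("top",(315.3,265.7),.003),
 ("scene",(332+119/6-.4,182+256/6-.4),.018),("scene",(332+182/6-.4,182+130/6-.4),.02)]:
    print(n,uv,onz(n,uv,z).round(4))
E
```

```text
nose .269 [ 0.617  -0.2446  0.2659]
collar .263 [ 0.6614 -0.2479  0.2633]
post .291 [ 0.7243 -0.2533  0.2815]
ringc .01 [0.5631 0.0572 0.0098]
top (448.4, 181.3) [ 0.6162 -0.2429  0.269 ]
scene (217.4, 105.3) [ 0.6194 -0.242   0.269 ]
top (449.1, 159.8) [ 0.6603 -0.2456  0.269 ]
scene (199.8, 117.6) [ 0.6631 -0.2454  0.266 ]
top (454.3, 127.4) [ 0.7219 -0.2498  0.291 ]
scene (169.3, 127.3) [ 0.7287 -0.2431  0.291 ]
top (305, 210.4) [0.5631 0.0573 0.01  ]
scene (346.6, 233) [0.5633 0.0572 0.01  ]
top (306.8, 219.3) [0.5389 0.0521 0.02  ]
top (310.6, 244) [0.4727 0.0419 0.02  ]
top (315.3, 265.7) [0.413  0.0294 0.003 ]
scene (351.43333333333334, 224.26666666666665) [0.541  0.0545 0.018 ]
scene (361.93333333333334, 203.26666666666665) [0.477  0.0407 0.02  ]
```
Hook: nose (0.617,-0.2435), shank (0.661,-0.246), x axis dir mostly +x, yaw ≈ atan2(-0.0026,.044) ~ -0.06; post 107 mm: (0.724,-0.25) → -0.065/.107 ≈ -0.06. Hook yaw ≈ -0.06. Seat at mid: x=.6393,y=-0.2445. But gate at top view: bow of hook (x=640-396...) shows perspective tilt. OK.

Measured points are consistent: nose-to-shank 44 mm, ring centre to blade end 153 mm, nose at z≈0.268. Next, a helper to express targets in the tool's axes.

```bash
cat >> h.py <<'E'
from scipy.spatial.transform import Rotation as Ro
def down(yaw,tilt=0.):   # tool x at yaw(+pi), pointing down, tilted about world left axis of slicer (blade down +)
    z=Ro.from_euler("z",yaw); return z*Ro.from_euler("y",-tilt)*z.inv()*Ro.from_euler("z",yaw+np.pi)*Ro.from_euler("x",np.pi)
def delta(p,R):
    from workcell import env
    s=env.get_state(); q=s["orientation"]; R0=Ro.from_quat(np.r_[q[1:],q[0]])
    print("tcp",s["tcp_pos"].round(4),"t",s["clock"],"F",s["wrist_force"].round(1),"gap",round(s["finger_gap"],4),"j",s["joint_pos"].round(2))
    print("d",R0.inv().apply(np.array(p)-s["tcp_pos"]).round(4),"rv",(R0.inv()*R).as_rotvec().round(4))
E
python3 -c "
from h import *
delta([.5075,.0472,.12],down(.18))"
```

```text
tcp [ 0.1642 -0.5506  0.2525] t 0.1 F [0.5 0.7 0.3] gap 0.0856 j [-1.42  0.31  0.05  1.3  -0.    1.43]
d [ 0.4997 -0.4746  0.1334] rv [ 2.0000e-04 -2.4000e-03 -3.0318e+00]
```

```bash
python3 nudge.py '[[0.028,-0.026,0,0,0,-0.17],[0.056,-0.053,0,0,0,-0.34],[0.083,-0.079,0,0,0,-0.51],[0.111,-0.105,0,0,0,-0.68],[0.139,-0.132,0,0,0,-0.85],[0.167,-0.158,0,0,0,-1.02],[0.194,-0.184,0,0,0,-1.19],[0.222,-0.211,0,0,0,-1.36]]' 0.085 60; python3 -c "
from h import *
delta([.5075,.0472,.12],down(.18))"
```

```text
clock: 1.1
tcp_pos: [0.3171, -0.2841, 0.253]
orientation: [-0.0, 0.677, 0.736, 0.0]
wrist_force: [0.2, -0.4, 0.1]
finger_gap: 0.0852
grip_force: 0.0
tcp [ 0.3171 -0.2841  0.253 ] t 1.1 F [ 0.2 -0.4  0.1] gap 0.0852 j [-0.92  0.02 -0.3   1.24  0.    0.57]
d [0.3141 0.2177 0.1331] rv [ 1.0000e-04 -4.0000e-04 -1.6665e+00]
```

```bash
python3 nudge.py '[[0.035,0.024,0,0,0,-0.18],[0.07,0.048,0,0,0,-0.36],[0.105,0.073,0,0,0,-0.54],[0.14,0.097,0,0,0,-0.72],[0.175,0.121,0,0,0,-0.9],[0.21,0.145,0,0,0,-1.08],[0.244,0.169,0.03,0,0,-1.26],[0.279,0.193,0.06,0,0,-1.44]]'; python3 nudge.py '[[0.01,-0.03,0.02,0,0,-0.15],[0.02,-0.04,0.05,0,0,-0.226],[0.02,-0.04,0.07,0,0,-0.226]]'; python3 - <<'E'
from h import *
from workcell import env
delta([.5075,.0472,.12],down(.18))
c=env.read_camera("wrist"); pickle.dump({k:c[k] for k in"KRt"},open("w.pkl","wb"))
im=c["image"][:,:,::-1].copy(); cv2.imwrite("pics/w1.png",im)
for a in [0,-21.5,-45,-78,-115,-175]:
    X=np.r_[np.array([.5631,.0573])+(a+21.5)/1e3*np.array([np.cos(.18),np.sin(.18)]),.01]; q=c["K"]@(c["R"]@X+c["t"]); print(a,(q[:2]/q[2]).round(1))
E
```

```text
clock: 2.1
tcp_pos: [0.4879, 0.0092, 0.1927]
orientation: [0.001, 0.023, 1.0, -0.0]
wrist_force: [0.4, -1.6, -0.3]
finger_gap: 0.085
grip_force: 0.0
clock: 2.48
tcp_pos: [0.4635, -0.031, 0.1216]
orientation: [-0.001, -0.087, 0.996, 0.0]
wrist_force: [0.1, 0.3, -0.3]
finger_gap: 0.0852
grip_force: 0.0
tcp [ 0.4635 -0.031   0.1216] t 2.475 F [ 0.1  0.3 -0.3] gap 0.0852 j [-0.24  0.19 -0.46  0.93 -0.   -0.41]
d [-0.0569  0.0693  0.0015] rv [ 0.0009 -0.0026 -0.0057]
0 [412.4 360.5]
-21.5 [414.3 338.8]
-45 [416.4 313.8]
-78 [419.6 276.6]
-115 [423.5 231.2]
-175 [430.6 148.3]
```

View pics/w1.png

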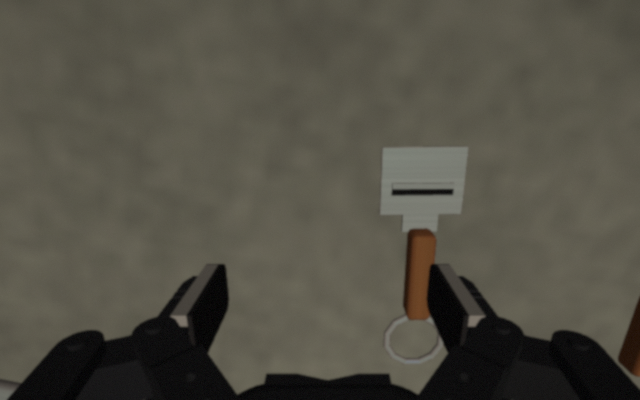

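The wrist view agrees with the prediction: ring centre (413.5,338), handle (416.5,317) to (421,231), blade end (425.5,148). I'll refine the yaw from these.

```bash
python3 - <<'E'
from h import *
c=pickle.load(open("w.pkl","rb"))
r=onz(0,(413.5,338),.01,c);b=onz(0,(425.5,148),.003,c);h1=onz(0,(421,231),.02,c);h0=onz(0,(416.5,318),.02,c)
print(r,h0,h1,b)
for p in(h1,b): d=(r-p)[:2];print(np.linalg.norm(d),np.arctan2(d[1],d[0]))
y=.17
g=r[:2]-.0565*np.array([np.cos(y),np.sin(y)]);print(g)
delta([*g,.12],down(y))
E
```

```text
[0.56249219 0.05650017 0.01      ] [0.53695303 0.04986211 0.02      ] [0.46764519 0.03515631 0.02      ] [0.413207   0.02856882 0.003     ]
0.09721889968329143 0.22134741951403497
0.15187569825506922 0.18496211653126182
[0.50680665 0.04694137]
tcp [ 0.4625 -0.0306  0.1196] t 2.525 F [-0.7 -0.3 -2. ] gap 0.0852 j [-0.24  0.19 -0.46  0.93 -0.   -0.41]
d [-0.057   0.0687 -0.0006] rv [ 0.0021 -0.0051  0.0038]
```

```bash
python3 nudge.py '[[-0.02,0.025,0,0,0,0],[-0.04,0.05,0,0,0,-0.01],[-0.057,0.069,0,0,0,-0.012],[-0.057,0.069,0.03,0,0,-0.012],[-0.057,0.069,0.06,0,0,-0.012],[-0.057,0.069,0.08,0,0,-0.012],[-0.057,0.069,0.09,0,0,-0.012],[-0.057,0.069,0.094,0,0,-0.012]]'; python3 -c "
from h import *
delta([.507,.047,.0255],down(.185))"
```

```text
clock: 3.52
tcp_pos: [0.5093, 0.0469, 0.0291]
orientation: [-0.0, -0.093, 0.996, -0.0]
wrist_force: [0.1, 0.3, 0.8]
finger_gap: 0.0848
grip_force: 0.0
tcp [0.5093 0.0469 0.0291] t 3.525 F [0.1 0.3 0.8] gap 0.0848 j [-0.07  0.38 -0.46  0.73 -0.   -0.25]
d [0.0022 0.0006 0.0036] rv [-0.     -0.0004  0.0012]
```

Close the fingers, then lift.

```bash
python3 nudge.py '[[0.002,0.0006,0.003,0,0,0],[0.002,0.0006,0.003,0,0,0],[0.002,0.0006,0.003,0,0,0],[0.002,0.0006,0.003,0,0,0],[0.002,0.0006,0.003,0,0,0],[0.002,0.0006,0.003,0,0,0],[0.002,0.0006,0.003,0,0,0]]' 0 90;  python3 nudge.py '[[0,0,-0.005,0,0,0],[0,0,-0.03,0,0,0],[0,0,-0.08,0,0,0],[0,0,-0.14,0,0,0],[0,0,-0.2,0,0,0],[0,0,-0.25,0,0,0],[0,0,-0.29,0,0,0],[0,0,-0.29,0,0,0]]'; python3 - <<'E'
from h import *
from workcell import env
delta([.5,.047,.3],down(.185))
c=env.read_camera("scene");w=env.read_camera("wrist")
pickle.dump({k:w[k] for k in"KRt"},open("w.pkl","wb"))
s=cv2.resize(c["image"],None,fx=1,fy=1)[:300];
cv2.imwrite("pics/l1.png",np.vstack([c["image"][20:320,:,::-1],w["image"][100:400,:,::-1]]))
E
```

```text
clock: 4.4
tcp_pos: [0.5077, 0.047, 0.0271]
orientation: [0.001, -0.093, 0.996, -0.0]
wrist_force: [-1.9, 0.1, 5.8]
finger_gap: 0.016
grip_force: 88.7
clock: 5.4
tcp_pos: [0.5087, 0.047, 0.32]
orientation: [0.003, -0.093, 0.996, -0.001]
wrist_force: [0.7, 0.7, -1.8]
finger_gap: 0.0155
grip_force: 88.1
tcp [0.5087 0.047  0.32  ] t 5.4 F [ 0.7  0.7 -1.8] gap 0.0155 j [-0.07  0.17  0.02  1.42 -0.   -0.25]
d [0.0087 0.0016 0.0199] rv [-0.0018  0.0067  0.0012]
```

View pics/l1.png

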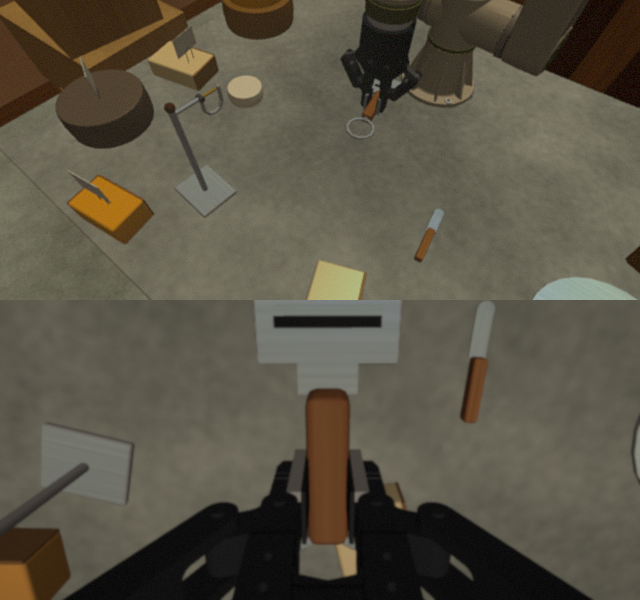

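The slicer is held level, with the ring at (361,148) in the scene image, and the spreader is untouched. I'll compare the ring with its predicted position and plan the transport.

```bash
python3 - <<'E'
from h import *
c=cal["scene"]
q=c["K"]@(c["R"]@np.array([.5638,.057,.303])+c["t"]);print(q[:2]/q[2])
delta([.5567,-.2395,.345],down(-.06))
E
```

```text
[359.62367666 147.04765727]
tcp [0.5071 0.0471 0.3161] t 5.5 F [-0.1 -1.1 -1. ] gap 0.0156 j [-0.07  0.17  0.02  1.41 -0.   -0.25]
d [ 0.0043 -0.2908 -0.0288] rv [-1.000e-04  3.000e-04  2.462e-01]
```

```bash
python3 nudge.py '[[0,-0.03,-0.03,0,0,0.03],[0,-0.07,-0.03,0,0,0.07],[0,-0.12,-0.03,0,0,0.11],[0.001,-0.17,-0.03,0,0,0.15],[0.002,-0.22,-0.03,0,0,0.19],[0.003,-0.26,-0.03,0,0,0.22],[0.004,-0.285,-0.03,0,0,0.246],[0.0043,-0.291,-0.029,0,0,0.246]]'; python3 nudge.py '[[0,0,0,0,0,0],[0,0,0,0,0,0]]';  python3 - <<'E'
from h import *
from workcell import env
delta([.5567,-.2395,.345],down(-.06))
ims=[]
for n,(u,v) in (("scene",(160,40)),("top",(395,130))):
    i=env.read_camera(n)["image"][:,:,::-1]; ims.append(cv2.resize(i[v:v+100,u:u+80],None,fx=5,fy=5,interpolation=cv2.INTER_CUBIC))
cv2.imwrite("pics/a1.png",np.hstack(ims))
E
```

```text
clock: 6.5
tcp_pos: [0.5563, -0.2409, 0.3426]
orientation: [-0.002, 0.031, 1.0, 0.001]
wrist_force: [0.1, -0.2, -1.3]
finger_gap: 0.0157
grip_force: 88.2
clock: 6.75
tcp_pos: [0.5567, -0.2384, 0.3451]
orientation: [-0.0, 0.029, 1.0, 0.0]
wrist_force: [-0.3, -0.2, -0.3]
finger_gap: 0.0157
grip_force: 88.2
tcp [ 0.5567 -0.2384  0.3451] t 6.75 F [-0.3 -0.2 -0.3] gap 0.0157 j [-0.54  0.38  0.36  1.55  0.   -0.48]
d [-0.0001 -0.0011  0.0001] rv [ 0.0005 -0.0006  0.0016]
```

View pics/a1.png

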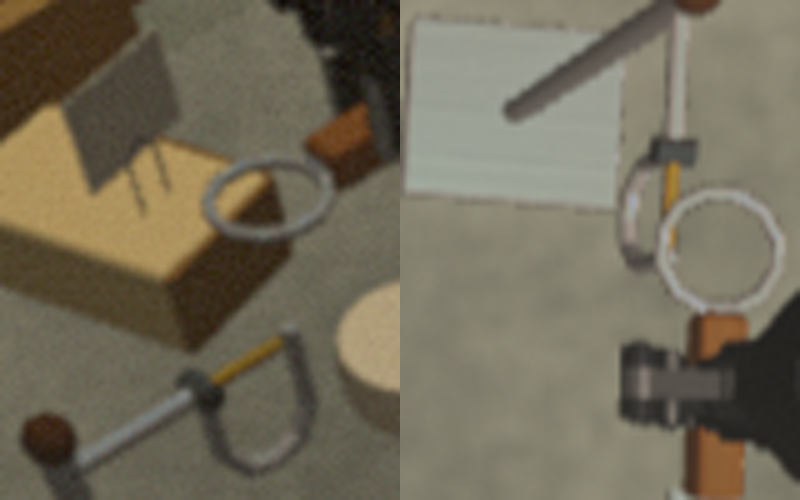

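Scene crop: the ring centre is at source (213.2,79.2), above the nose. Top crop: the ring centre is at (458.8,179.4) and the nose at (448.5,180), with the offset due to parallax. Triangulating both.

```bash
python3 - <<'E'
from h import *
print(tri((458.8,179.4),(213.2,79.2)), "expected",(.6125,-.2418,.328))
print(onz("top",(458.8,179.4),.328),onz("scene",(213.2,79.2),.328))
# outer bar farthest pts
print("bar top",onz("top",(395+321/5-.4+0.6,130+189/5-.4),.328))
for a,b in[((448.4,181.3),(217.4,105.3)),((395+272/5-.4,130+248/5-.4),(160+290/5-.4,40+329/5-.4))]: print(tri(a,b),onz("top",a,.268),onz("scene",b,.268))
E
```

```text
[ 0.61382351 -0.24131409  0.3275611 ] expected (0.6125, -0.2418, 0.328)
[ 0.6138376  -0.24121094  0.328     ] [ 0.61412355 -0.24071917  0.328     ]
bar top [ 0.63644574 -0.24301151  0.328     ]
[ 0.61700598 -0.2445522   0.2659204 ] [ 0.61634438 -0.24328939  0.268     ] [ 0.61869714 -0.24304325  0.268     ]
[ 0.61962525 -0.24334286  0.26851033] [ 0.62063749 -0.24462987  0.268     ] [ 0.61865177 -0.24251703  0.268     ]
```

```bash
python3 nudge.py '[[0,-0.0022,0,0,0,0],[0,-0.0022,0.02,0,0,0],[0,-0.0022,0.04,0,0,0],[0,-0.0022,0.05,0,0,0],[0,-0.0022,0.058,0,0,0],[0,-0.0022,0.066,0,0,0]]'; python3 nudge.py '[[0,0,0.006,0,0,0],[0,0,0.012,0,0,0],[0,0,0.018,0,0,0],[0,0,0.024,0,0,0],[0,0,0.03,0,0,0],[0,0,0.036,0,0,0],[0,0,0.040,0,0,0],[0,0,0.040,0,0,0]]'; python3 - <<'E'
from h import *
from workcell import env
delta([.5567,-.2406,.238],down(-.06))
ims=[]
for n,(u,v) in (("scene",(160,60)),("top",(395,130))):
    i=env.read_camera(n)["image"][:,:,::-1]; ims.append(cv2.resize(i[v:v+100,u:u+80],None,fx=5,fy=5,interpolation=cv2.INTER_CUBIC))
cv2.imwrite("pics/a2.png",np.hstack(ims))
E
```

```text
clock: 7.6
tcp_pos: [0.5569, -0.242, 0.2796]
orientation: [0.001, 0.03, 1.0, -0.0]
wrist_force: [0.2, 0.2, 0.1]
finger_gap: 0.0157
grip_force: 88.3
clock: 8.6
tcp_pos: [0.5566, -0.2418, 0.2387]
orientation: [-0.0, 0.03, 1.0, 0.0]
wrist_force: [-1.2, 0.5, -1.0]
finger_gap: 0.0152
grip_force: 88.2
tcp [ 0.5566 -0.2418  0.2387] t 8.6 F [-1.2  0.5 -1. ] gap 0.0152 j [-0.54  0.38  0.11  1.3  -0.   -0.48]
d [-0.0001  0.0012  0.0007] rv [ 0.0003 -0.0007  0.0002]
```

View pics/a2.png

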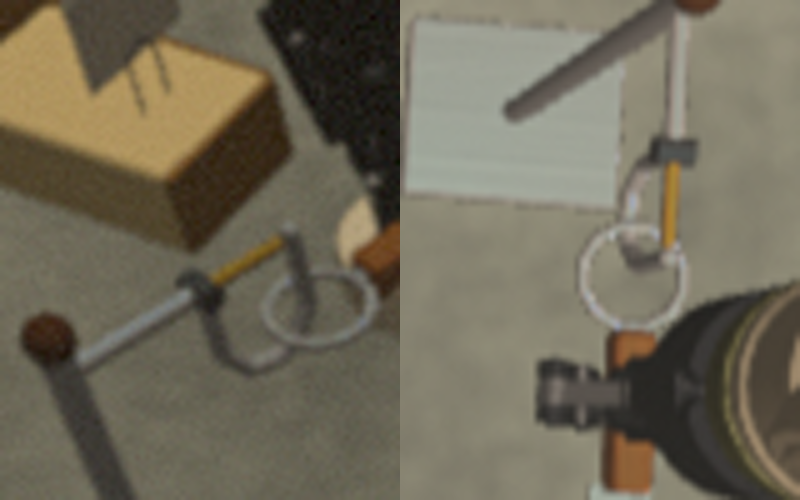

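Both views show the ring threaded by the nose, with its outer bar inside the hook and the gate shut above it. I'll confirm by triangulation and work out the arc that tilts the slicer blade down about the bar.

```bash
python3 - <<'E'
from h import *
print(tri((441.2,185),(223.8,121.8)))
for t in np.arange(.15,1.36,.15):
    dx=-77.5*np.cos(t)-17*np.sin(t)+77.5; dz=-77.5*np.sin(t)+17*np.cos(t)-17
    print(round(t,2),"tool dx dz mm",round(-dx,1),round(-dz,1))
E
```

```text
[ 0.61311338 -0.24497635  0.21892999]
0.15 tool dx dz mm 1.7 11.8
0.3 tool dx dz mm 1.6 23.7
0.45 tool dx dz mm -0.3 35.4
0.6 tool dx dz mm -3.9 46.7
0.75 tool dx dz mm -9.2 57.4
0.9 tool dx dz mm -16.0 67.1
1.05 tool dx dz mm -24.2 75.8
1.2 tool dx dz mm -33.6 83.1
1.35 tool dx dz mm -43.9 88.9
```

```bash
python3 nudge.py '[[0.001,0,0.010,0,-0.15,0],[0.0,0,0.022,0,-0.3,0],[-0.002,0,0.0335,0,-0.45,0],[-0.006,0,0.045,0,-0.6,0],[-0.006,0,0.045,0,-0.6,0]]'; python3 -c "
from h import *
th=1.2
b=np.array([.6366,-.2435-.0028,.2235]); Rz=Ro.from_euler('z',-.06)
b=np.array([.5566,-.2418,.2387])+Rz.apply([.0795,0,-.015])
p=b+Rz.apply([-.0775*np.cos(th)-.017*np.sin(th),0,-.0775*np.sin(th)+.017*np.cos(th)])
delta(p,down(-.06,th))"
```

```text
clock: 9.32
tcp_pos: [0.5593, -0.2403, 0.1915]
orientation: [0.293, 0.03, 0.956, -0.008]
wrist_force: [-1.3, -0.4, -0.0]
finger_gap: 0.0155
grip_force: 88.3
tcp [ 0.5593 -0.2403  0.1915] t 9.325 F [-1.3 -0.4 -0. ] gap 0.0155 j [-0.69  0.06 -0.59  0.42  0.34 -0.54]
d [-0.0083 -0.0017  0.0466] rv [ 0.001  -0.6043 -0.0028]
```

```bash
python3 nudge.py '[[0.001,-0.0005,0.0118,0,-0.15,0],[-0.0005,-0.001,0.0237,0,-0.3,0],[-0.003,-0.0015,0.0354,0,-0.45,0],[-0.008,-0.0017,0.0466,0,-0.6,0],[-0.008,-0.0017,0.0466,0,-0.6,0],[-0.008,-0.0017,0.0466,0,-0.6,0]]'; python3 - <<'E'
from h import *
from workcell import env
th=1.2
Rz=Ro.from_euler('z',-.06)
b=np.array([.5566,-.2418,.2387])+Rz.apply([.0795,0,-.015])
p=b+Rz.apply([-.0775*np.cos(th)-.017*np.sin(th),0,-.0775*np.sin(th)+.017*np.cos(th)])
delta(p,down(-.06,th))
ims=[]
for n,(u,v) in (("scene",(160,70)),("top",(395,130))):
    i=env.read_camera(n)["image"][:,:,::-1]; ims.append(cv2.resize(i[v:v+100,u:u+80],None,fx=5,fy=5,interpolation=cv2.INTER_CUBIC))
cv2.imwrite("pics/a3.png",np.hstack(ims))
E
```

```text
clock: 10.07
tcp_pos: [0.6155, -0.2623, 0.1679]
orientation: [0.555, 0.02, 0.831, -0.009]
wrist_force: [-8.9, 4.7, 3.1]
finger_gap: 0.0159
grip_force: 89.9
tcp [ 0.6155 -0.2623  0.1679] t 10.075 F [-8.9  4.7  3.1] gap 0.0159 j [-0.8   0.3  -1.02 -0.81  0.69 -0.34]
d [ 0.0188  0.0173 -0.0184] rv [ 0.0182 -0.0228 -0.001 ]
```

View pics/a3.png

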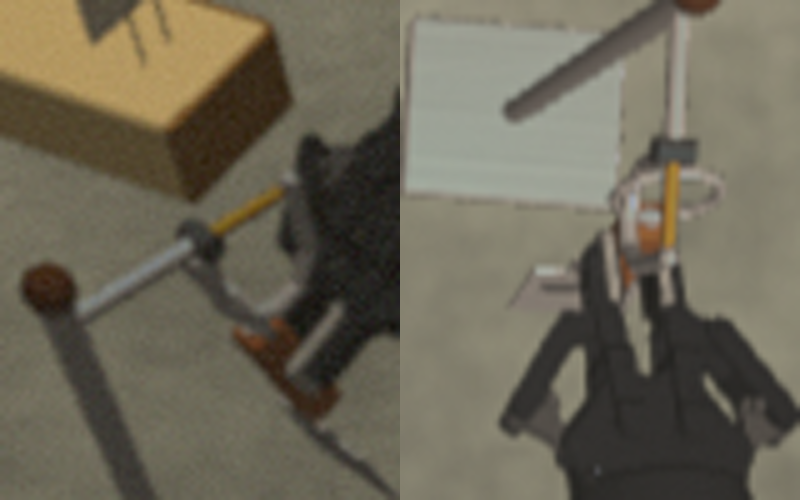

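The ring is still threaded and the gate shut, but the arm reached joint 3's limit (-1.02), so the tool drifted about 30 mm and presses with 10 N. I'll back off to a smaller tilt.

```bash
cat >> h.py <<'E'
def arc(th,up=0.,fx=0.):
    Rz=Ro.from_euler('z',-.06)
    b=np.array([.5566,-.2418,.2387])+Rz.apply([.0795+fx,0,-.015+up])
    delta(b+Rz.apply([-.0775*np.cos(th)-.017*np.sin(th),0,-.0775*np.sin(th)+.017*np.cos(th)]),down(-.06,th))
E
python3 -c "
from h import *
arc(1.1);arc(1.0);arc(.8)"
```

```text
tcp [ 0.6153 -0.2623  0.1681] t 10.175 F [-8.7  3.4  0.2] gap 0.0157 j [-0.8   0.3  -1.02 -0.8   0.68 -0.34]
d [ 0.0171  0.0174 -0.0258] rv [ 0.0176  0.0761 -0.0004]
tcp [ 0.6153 -0.2623  0.1681] t 10.175 F [-8.7  3.4  0.2] gap 0.0157 j [-0.8   0.3  -1.02 -0.8   0.68 -0.34]
d [ 0.0144  0.0175 -0.0332] rv [0.0176 0.1761 0.0004]
tcp [ 0.6153 -0.2623  0.1681] t 10.175 F [-8.7  3.4  0.2] gap 0.0157 j [-0.8   0.3  -1.02 -0.8   0.68 -0.34]
d [ 0.0069  0.0178 -0.0472] rv [0.0175 0.3761 0.0022]
```

```bash
python3 nudge.py '[[0.006,0.004,-0.006,0,0.03,0],[0.012,0.009,-0.014,0.01,0.07,0],[0.016,0.013,-0.022,0.01,0.1,0],[0.014,0.017,-0.033,0.017,0.17,0],[0.014,0.017,-0.033,0.017,0.17,0]]'; python3 -c "
from h import *
arc(1.0);arc(.8)"
```

```text
clock: 10.8
tcp_pos: [0.5815, -0.2453, 0.1724]
orientation: [0.484, 0.025, 0.874, -0.017]
wrist_force: [0.5, -1.1, -1.0]
finger_gap: 0.0158
grip_force: 88.4
tcp [ 0.5815 -0.2453  0.1724] t 10.8 F [ 0.5 -1.1 -1. ] gap 0.0158 j [-0.78  0.12 -0.97 -0.4   0.59 -0.44]
d [0.0049 0.0021 0.0011] rv [-0.0039  0.0116  0.0042]
tcp [ 0.5815 -0.2453  0.1724] t 10.8 F [ 0.5 -1.1 -1. ] gap 0.0158 j [-0.78  0.12 -0.97 -0.4   0.59 -0.44]
d [-0.0002  0.002  -0.0139] rv [-0.0043  0.2116  0.0038]
```

```bash
python3 nudge.py '[[0.002,0.001,0.001,0,0,0],[0.0034,0.002,0.0022,0,0,0],[0.0034,0.002,0.0022,0,0,0]]'; python3 nudge.py '[[0,0,0,0,0,0],[0,0,0,0,0,0],[0,0,-0.02,0,0,0],[0,0,-0.06,0,0,0],[0,0,-0.11,0,0,0],[0,0,-0.16,0,0,0]]' 0.085; python3 nudge.py '[[0,0,0,0,0,0],[0,0,0,0,0,0],[0,0,0,0,0,0],[0,0,0,0,0,0],[0,0,0,0,0,0],[0,0,0,0,0,0],[0,0,0,0,0,0],[0,0,0,0,0,0]]'
```

```text
clock: 11.18
tcp_pos: [0.5783, -0.2407, 0.1633]
orientation: [0.482, 0.027, 0.875, -0.015]
wrist_force: [-0.6, -0.4, -0.9]
finger_gap: 0.0155
grip_force: 88.4
clock: 11.92
tcp_pos: [0.4424, -0.2319, 0.2508]
orientation: [0.483, 0.026, 0.875, -0.016]
wrist_force: [0.4, -2.4, -0.1]
finger_gap: 0.085
grip_force: 0.0
clock: 12.92
tcp_pos: [0.4435, -0.2326, 0.2501]
orientation: [0.483, 0.026, 0.875, -0.016]
wrist_force: [0.0, -0.1, -0.5]
finger_gap: 0.085
grip_force: 0.0
```

```bash
Z='[[0,0,0,0,0,0],[0,0,0,0,0,0],[0,0,0,0,0,0],[0,0,0,0,0,0],[0,0,0,0,0,0],[0,0,0,0,0,0],[0,0,0,0,0,0],[0,0,0,0,0,0]]'
for i in 1 2 3 4 5 6 7 8 9 10; do python3 nudge.py '[[0,0,0,0,0,0],[0,0,0,0,0,0],[0,0,0,0,0,0],[0,0,0,0,0,0],[0,0,0,0,0,0],[0,0,0,0,0,0],[0,0,0,0,0,0],[0,0,0,0,0,0]]' >/dev/null; done; python3 - <<'E'
from workcell import env
import cv2,numpy as np
L=[env.read_camera("scene")["image"][70:230,150:270].astype(int) for _ in range(6)]
print([int((abs(a-L[0]).max(2)>40).sum()) for a in L[1:]],env.get_state()["clock"])
t=env.read_camera("top")["image"]
a=cv2.resize(L[0].astype(np.uint8),None,fx=3.5,fy=3.5,interpolation=cv2.INTER_CUBIC)
b=cv2.resize(t[100:260,400:500],None,fx=3.5,fy=3.5,interpolation=cv2.INTER_CUBIC)
cv2.imwrite("pics/f.png",np.hstack([a,b])[:,:,::-1])
E
```

```text
[0, 0, 0, 0, 35] 23.225
```

View pics/f.png

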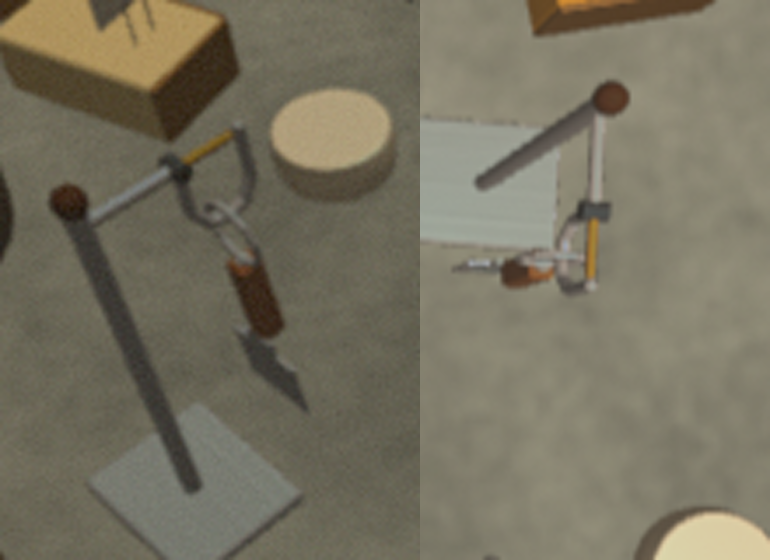

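The slicer hangs from the hook blade down, with the gate shut above the ring and the gripper clear. A small change in the last frame may be residual swing, so I'll wait and recheck numerically.

```bash
for i in 1 2 3 4 5 6 7 8; do python3 nudge.py '[[0,0,0,0,0,0],[0,0,0,0,0,0],[0,0,0,0,0,0],[0,0,0,0,0,0],[0,0,0,0,0,0],[0,0,0,0,0,0],[0,0,0,0,0,0],[0,0,0,0,0,0]]' >/dev/null; done; python3 - <<'E'
from workcell import env
import cv2,numpy as np
L=[env.read_camera("scene")["image"][70:230,150:270].astype(int) for _ in range(16)]
print([int((abs(a-L[0]).max(2)>40).sum()) for a in L[1:]],env.get_state()["clock"])
f=cv2.imread("pics/f.png")[:,:420,::-1]
g=cv2.resize(f,(120,160),interpolation=cv2.INTER_AREA).astype(int)
print("vs 9s ago",int((abs(g-L[0]).max(2)>50).sum()))
E
```

```text
[0, 0, 0, 0, 0, 0, 0, 0, 0, 0, 0, 0, 0, 0, 0] 32.075
vs 9s ago 5
```

Still for 0.8 s; handing in.

```bash
python3 -c "
from workcell import env
print(env.hand_in())"
```

```text
the job is handed in; nothing more can be done
None
```

The slicer hangs blade down and still on the hook with the gate shut above its ring, the gripper is clear, the spreader was never touched, and the job was handed in at about 32 s.

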